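Open the order printer for a new paper roll

TASK

The order printer is out of paper. Press the wide cover-release key on its top so that the cover springs ajar and take your fingers off the printer, then push the cover up and right over backwards until it stays fully open by itself. Do not press the small round feed button, and leave everything standing around the printer where it is.

Things in the scene. Friction and masses are not known exactly. Their poses are not given: they have to be found in the camera images.
- printer: Kitchen order printer, charcoal plastic box 195 mm deep (its x) x 145 mm wide (its y) x 148 mm high, fixed to the table. Origin: centre of its underside; its x axis points from its front (the side with the key, towards the robot) to its rear, z up. Its front 52 mm is a flat fixed deck, 140 mm above the table, with the release key and the feed button on it; behind the deck lies the cover, and under the cover the empty paper well.
- key_top (a point): Centre of the top face of the cover-release key: a ribbed grey bar, 42 mm wide (printer y) x 20 mm (printer x), standing 9 mm proud of the deck, at printer (-72, -40, 149) mm. The cover's front edge lies 30 mm behind this point.
- key (a joint): Travel of the release key, m: 0 up, 0.006 fully down. Spring force 1.8 N at the start of travel, 6 N fully down; it lets go of the cover at about 0.003 to 0.0035 (3 to 4 N) and comes back up by itself.
- feed_top (a point): Centre of the top of the round paper-feed button, 12 mm across, 3.5 mm proud of the deck, at printer (-72, 48, 143.5) mm. Not to be pressed.
- feed (a joint): Travel of the feed button, m: 0 up, 0.003 fully down.
- cover (a joint): Angle of the cover, rad: 0 shut and latched, level; about 0.62 sprung ajar (a spring near the hinge lifts it there within a second and keeps it there; lip then 83 mm above the hinge); 1.92 fully open, leaning back past upright on its stop. Let go before upright it drops back to ajar, beyond upright it sinks slowly onto the stop. Damped hinge; 1 to 2 N at the lip moves it.
- cover_hinge (a point): Point on the cover's hinge axis, half-way across; the axis is horizontal along the printer's y, at printer (88, 0, 134) mm.
- cover_lip (a point): Middle of the cover's front edge, half-way through its thickness, moving with it, 130 mm from the hinge axis; shut at printer (-42, 0, 142) mm. The cover is a charcoal slab 126 long x 141 wide x 12 mm thick, flat underneath but for a roller in the front edge (12 mm across, 80 mm long, 5 mm below the underside) and a small steel striker hanging 21 mm near the front edge at printer y = -50.
- roll_a: Paper roll, white cylinder 78 mm across, 80 mm high, standing on end beside the printer. Origin: centre of its underside. Leave it.
- roll_b: Second paper roll, same size, standing farther away. Origin: centre of its underside. Leave it.
- shaker: Metal cheese shaker, 70 mm across, 102 mm high, beside the printer. Origin: centre of its underside. Leave it.
- pad: Order pad, 90 x 140 x 14 mm, lying in front of the printer to the left. Origin: centre of its underside. Leave it.
- stapler: Black stapler, 130 mm long (its x), 36 mm wide, 46 mm high, in front of the printer to the right. Origin: centre of its underside. Leave it.
- jar: Amber spice jar, 68 mm across, 110 mm high. Origin: centre of its underside. Leave it.
- oil: White plastic bottle, 64 mm across, 190 mm high. Origin: centre of its underside. Leave it.
- scraper: Bench scraper lying flat: steel blade 150 mm wide with a black handle bar 25 mm high, 112 mm over all. Origin: on the table where blade and handle meet. Leave it.

How it is judged (in metres and radians):
On the way, in this order (a step that is already met when the one before it is completed fails the run):
1. the release key is pressed down (over 2 mm) (value of joint key above 0.002 m).
2. the cover has sprung ajar (over 0.4 rad) and the robot has let go of the printer and its cover (value of joint cover between 0.4 and 1 rad and contact force between each of the arm, the fingers and printer below 0.05 N), for 0.2 s.
At the end, for the whole second after the job is handed in: The cover stands fully open by itself (over 1.75 rad of 1.92, still to 0.1 rad/s), the release key and the feed button are up (within 1 mm) (value of joint cover above 1.75 rad and velocity of joint cover between -0.1 and 0.1 rad/s and value of joint each of key, feed below 0.001 m); the robot touches nothing.
It fails at once if the feed button is pressed (over 2 mm) (value of joint feed above 0.002 m).
It fails at once if something standing around the printer is lifted, knocked or pushed more than 20 mm (distance of any of roll_a, roll_b, shaker, pad, stapler, jar, oil, scraper from where it was at the start of the episode above 0.02 m).
It also fails if it takes over 45 s, if anything falls off the work surface, if the arm or the gripper's body presses on something with over 40 N, if the wrist force passes 120 N, or if a joint passes its speed limit or range.

ROBOT

A 6-joint arm with a two-finger parallel gripper is mounted at the origin on the work surface. World frame = base frame: x ahead of the robot, y to its left, z up, the work surface at z = 0. Lengths are in m, angles in degrees, forces in N, time in s.
With the tool pointing down it reaches from about 0.3 to 0.75 m from the base axis. Payload 8.5 kg.
Tool frame: the origin (TCP) lies between the finger pads; the fingertips stand 17 mm ahead of it and the grasp point (between the pads) lies 2 mm behind it; z points along the fingers, y is the direction in which the jaws open and shut (so a half turn about z gives the same grasp; the last joint's range is limited). The gripper opens to 85 mm and grips with 20 to 120 N. Pads are 22 mm wide; open, the fingers measure 114 mm over their backs; the gripper's body (76 mm by 85 mm) begins 54 mm behind the grasp point. The pads swing forward as they close: fully open they stand 13 mm farther back than shut.
Start: joints at [-78.799, 21.807, 74.336, -0, 83.858, -12.336], TCP at [0.22, -0.504, 0.248] pointing down, gripper open.
Joint ranges: [-178.18, 178.18], [-50.72, 133.34], [12.68, 142.11], [-81.47, 261.47], [9.98, 163.14], [-165.26, 165.26]. Speed limits (degrees/s): [136.94, 136.94, 180, 180, 180, 180].

INTERFACE

Orientations are given as a 3x3 rotation matrix whose columns are the frame's x, y, z axes.
In Python, from rig import readout, eyes, env gives the robot as it stands.
- The arm moves only by the tool arm_command, never from a script. Its argument "rows" is text: rows parted by semicolons, each of 7 numbers parted by spaces: the closure, from 0 (fully open) to 1 (shut), then the shift along the tool's x, y, z in mm, then the turn, a rotation vector about the tool's x, y, z in degrees. In form: grip dx dy dz rx ry rz; .... A call has 1 to 5 rows; each row shifts and turns the commanded pose from where the row before left it, along the tool's axes as they then stand; what a row does not reach is not made up. A row lasts 1/12 s, in which the tool goes at most 41.7 mm and 7.16 degrees, less where a joint would pass 70% of its speed; a pose out of reach is approached as far as the arm can. A call with a gripper value outside its range is refused whole. The fingers move at their own pace and stop on an object; "squeeze" is the grip in N (left out, the last holds). Time passes only in rows, so rows that do not move let the fingers close. It gives the time, the measured TCP pose, the force and the opening at its end, in the units of the state.
- readout.observe(): the state, without advancing time (a new reading comes with each control period).
- eyes.get_image(name): name is "scene" or "side" or "wrist"; returns the picture (420x560x3 uint8, red, green, blue); there is no depth.
- eyes.camera_model(name): a dict with "mtx" (3x3 intrinsics, pixels), "k1" (the pictures are not rectified: a ray, as slopes to the right and down, at radius r is drawn at 1 + k1 r^2 times it, then the intrinsics apply), "view" (4x4, takes a point from world to camera coordinates). Camera axes: x right, y up, looking along -z (the intrinsics and any distortion apply to the point x, -y, -z); pixel columns grow to the right and rows downward; lengths in m; the calibration is good to about 2 mm. A picture is of the moment at which its call begins: read the wrist's pose just before it. camera_model takes no time and is no camera call; for the wrist camera it gives the pose at the moment of the call.
- env.close_job(): hands the job in, once; it reports no verdict.
The state is a dict: "time_s": time; "q": joint angles; "qvel": joint speeds; "joint_efforts": joint torques, N m; "position": TCP position; "tool_rot": TCP orientation; "ft_force": force on the tool from outside, world axes, zero at the start; "wrist_torque": the same for the moment, N m; "grip_width": finger opening in m.
Only numpy, scipy, OpenCV 4.12 (cv2) and the standard library are available. Lean on these libraries where they do the work, as an engineer would, in place of code of your own. Each camera call takes 0.05 s, during which the arm holds its last target. There are 200 camera calls.

## Working session

There is one attempt and no reset: what is moved stays moved. The work goes in short steps, Python scripts to look and compute and a tool call to move; the robot and the scene stay as the last step left them, time stands still between calls to the robot, and variables do not carry over. Pictures are saved under pics/ and viewed, about 8 in all and at most 12, crops included, and the job is handed in when it is done.

Besides the shell and the picture viewer there is one more tool, called after ">>>" as name(argument=value, ...) on one line, values as JSON. arm_command: Moves the arm, as the interface text tells. Its arguments: {"type":"object","properties":{"rows":{"type":"string"},"squeeze":{"type":"number"}},"required":["rows"]}

```bash
ls; mkdir -p pics
python3 - <<'E'
from rig import readout, eyes, env
import cv2,numpy as np
s=readout.observe(); print(s)
for n in("scene","side"):
    cv2.imwrite(f"pics/{n}0.png",eyes.get_image(n)[:,:,::-1])
    print(n,eyes.camera_model(n))
E
```

```text
pics
{'time_s': 0.0, 'q': array([-7.87983414e+01,  2.18413609e+01,  7.43849362e+01, -1.27210752e-03,
        8.38577924e+01, -1.23365285e+01]), 'qvel': array([-0.02387447, -0.00946632,  0.04403625,  0.00612533,  0.04427223,
        0.05045795]), 'joint_efforts': array([ 1.34141577e-03, -4.48454010e+01, -2.31279588e+01, -1.41517889e-04,
        4.63655277e-03, -1.54852711e-05]), 'position': array([ 0.21958098, -0.50397296,  0.24770721]), 'tool_rot': array([[ 9.16793198e-01,  3.99362164e-01, -3.06762087e-04],
       [ 3.99362175e-01, -9.16792121e-01,  1.43539161e-03],
       [ 2.92004033e-04, -1.43846644e-03, -9.99998923e-01]]), 'ft_force': array([-0.18144894, -0.09150755,  0.41755745]), 'wrist_torque': array([-0.01399981,  0.00473767,  0.00865275]), 'grip_width': 0.08554089460370548}
scene {'mtx': array([[502.74560799,   0.        , 278.25569668],
       [  0.        , 502.74560799, 215.84105457],
       [  0.        ,   0.        ,   1.        ]]), 'k1': -0.12102098916206568, 'view': array([[-0.1814504 ,  0.98313363, -0.02289147,  0.11807528],
       [-0.64832128, -0.1020886 ,  0.75449151,  0.25382078],
       [ 0.73942901,  0.15174381,  0.65591047, -1.88784009],
       [ 0.        ,  0.        ,  0.        ,  1.        ]])}
side {'mtx': array([[494.73516499,   0.        , 285.86648311],
       [  0.        , 494.73516499, 209.02226132],
       [  0.        ,   0.        ,   1.        ]]), 'k1': -0.18510523839444504, 'view': array([[ 0.93069035, -0.36580469, -0.00155117, -0.49238467],
       [ 0.19931943,  0.50354922,  0.84066042, -0.19174978],
       [-0.30673643, -0.78270372,  0.54156038, -1.44596627],
       [ 0.        ,  0.        ,  0.        ,  1.        ]])}
```

View pics/scene0.png

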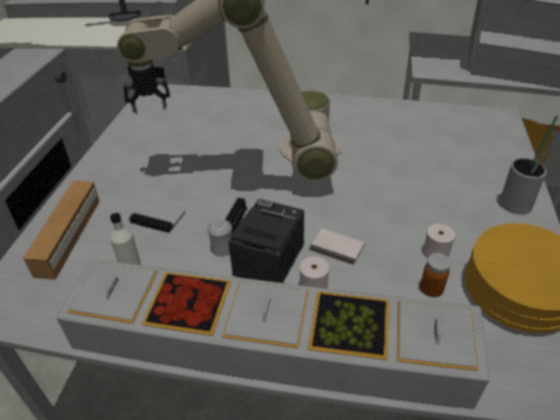

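View pics/side0.png

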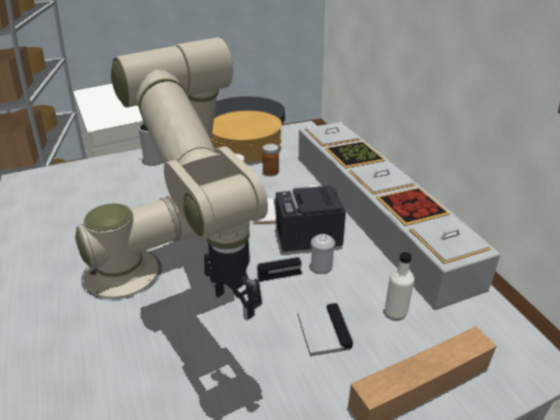

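The scene view, taken from behind, shows the printer at about (268,240), with the shaker at (220,237), roll_a at (314,272), the pad at (337,246) and the stapler at (236,213). The side view shows it at (310,217). I'll enlarge both around the printer.

Run:
```python
import cv2,numpy as np
a=cv2.imread("pics/scene0.png")[190:290,215:315]; b=cv2.imread("pics/side0.png")[175:275,260:360]
f=lambda i:cv2.convertScaleAbs(cv2.resize(i,None,fx=4,fy=4,interpolation=cv2.INTER_CUBIC),alpha=1.8,beta=20)
cv2.imwrite("pics/crop0.png",np.hstack([f(a),f(b)]))
```

```text
(no output)
```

View pics/crop0.png

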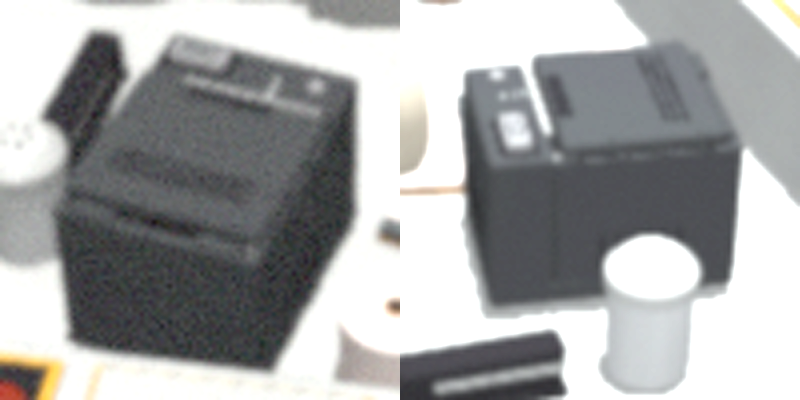

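```bash
cat > h.py <<'E'
from rig import readout, eyes, env
import cv2,numpy as np
from scipy.optimize import least_squares
from scipy.spatial.transform import Rotation as R
def proj(cm,P):
    P=np.atleast_2d(P); V=cm["view"]; c=P@V[:3,:3].T+V[:3,3]
    u=np.c_[c[:,0]/-c[:,2],-c[:,1]/-c[:,2]]; r2=(u**2).sum(1,keepdims=True)
    u=u*(1+cm["k1"]*r2); K=cm["mtx"]
    return u*[K[0,0],K[1,1]]+[K[0,2],K[1,2]]
def toW(p,Pl):  # p=(x,y,yaw deg), local mm
    return R.from_euler('z',p[2],degrees=True).apply(np.atleast_2d(Pl)/1000.)+[p[0],p[1],0]
E
python3 - <<'E'
from h import *
S=[((-72,-40,149),(200,50)),((-72,48,143.5),(316,86)),((-97.5,72.5,140),(357,78)),((97.5,-72.5,0),(73,340)),((97.5,72.5,0),(272,368))]
D=[((-72,-40,149),(515,130)),((-72,48,143.5),(497,75)),((-97.5,-72.5,0),(490,308)),((97.5,-72.5,0),(735,285)),((-97.5,-72.5,140),(483,165))]
sl=np.array([a for a,b in S],float);sp=np.array([b for a,b in S])/4+[215,190]
dl=np.array([a for a,b in D],float);dp=(np.array([b for a,b in D])-[400,0])/4+[260,175]
cs,cd=eyes.camera_model("scene"),eyes.camera_model("side")
f=lambda p:np.r_[(proj(cs,toW(p,sl))-sp).ravel(),(proj(cd,toW(p,dl))-dp).ravel()]
r=least_squares(f,[.6,0,0],x_scale=[.01,.01,1],loss='soft_l1')
p=r.x;print(p,f(p).reshape(-1,2).round(1).tolist())
print("key,feed,lip,hinge",toW(p,[(-72,-40,149),(-72,48,143.5),(-42,0,142),(88,0,134)]).round(4))
E
```

```text
[  0.59341447  -0.03410425 -11.09081505] [[0.0, -0.3], [0.3, -0.9], [1.4, -1.5], [-0.0, 1.8], [-1.6, 8.7], [-0.0, -0.6], [-0.7, -0.2], [-0.0, 2.0], [-0.4, 0.7], [1.5, -0.0]]
key,feed,lip,hinge [[ 0.5151 -0.0595  0.149 ]
 [ 0.532   0.0268  0.1435]
 [ 0.5522 -0.026   0.142 ]
 [ 0.6798 -0.051   0.134 ]]
```

The fit puts the key at (0.515, -0.060, 0.149) with the printer yawed by -11.1°. Key and feed residuals are under 1 px. The one outlier is a rear corner hidden by the counter. Next: close the fingers and travel high.

>>> arm_command(rows="1 32 -21 0 0 0 0;1 32 -21 0 0 0 0;1 32 -21 0 0 0 0;1 32 -21 0 0 0 0;1 32 -21 0 0 0 0", squeeze=40)

```text
time_s: 0.52
position: [0.3249, -0.3423, 0.2481]
tool_rot: [[0.917, 0.399, -0.0], [0.399, -0.917, 0.001], [0.0, -0.001, -1.0]]
ft_force: [-0.2, -0.9, -0.4]
grip_width: 0.0256
```

>>> arm_command(rows="1 32 -21 0 0 0 0;1 32 -21 0 0 0 0;1 32 -21 0 0 0 0;1 32 -21 0 0 0 0;1 0 0 0 0 0 7")

```text
time_s: 0.93
position: [0.4102, -0.2109, 0.2483]
tool_rot: [[0.957, 0.291, 0.0], [0.291, -0.957, 0.002], [0.001, -0.002, -1.0]]
ft_force: [-0.1, -0.1, -0.5]
grip_width: -0.0003
```

>>> arm_command(rows="1 0 0 0 0 0 7;1 0 0 0 0 0 7;1 0 0 0 0 0 7;1 0 0 0 0 0 6.6;1 0 0 0 0 0 0")

```text
time_s: 1.35
position: [0.4081, -0.2158, 0.2481]
tool_rot: [[0.981, -0.196, -0.0], [-0.196, -0.981, 0.0], [-0.001, -0.0, -1.0]]
ft_force: [0.5, -1.1, 0.2]
grip_width: 0.0001
```

```bash
cat >> h.py <<'E'
PR=(0.5934,-0.0341,-11.09)
def togo(pl,tip=True):
    """tool-frame mm to bring fingertip (17 mm ahead of TCP) to printer point pl, plus turn to align yaw"""
    s=readout.observe(); T=s["tool_rot"]; tipw=s["position"]+.017*T[:,2]
    loc=R.from_euler('z',-PR[2],degrees=True).apply(tipw-[PR[0],PR[1],0])*1000
    Rt=R.from_euler('z',PR[2],degrees=True).as_matrix()@np.diag([1,-1,-1])
    print("t",round(s["time_s"],2),"tip in printer mm",loc.round(1),"F",s["ft_force"].round(2),"w",round(s["grip_width"],4))
    print("togo tool mm",(T.T@(toW(PR,pl)[0]-tipw)*1000).round(1),"turn",np.degrees(R.from_matrix(T.T@Rt).as_rotvec()).round(1))
E
python3 -c "
from h import *
togo((-75,-40,165))"
```

```text
t 1.35 tip in printer mm [-146.9 -213.9  231.1] F [ 0.5  -1.12  0.22] w 0.0001
togo tool mm [  71.3 -174.2   66.1] turn [-0.   0.  -0.2]
```

>>> arm_command(rows="1 14 -35 0 0 0 0;1 14 -35 0 0 0 0;1 14 -35 0 0 0 0;1 14 -35 0 0 0 0;1 14 -34 0 0 0 0")

```text
time_s: 1.77
position: [0.5109, -0.0568, 0.2482]
tool_rot: [[0.982, -0.188, -0.0], [-0.188, -0.982, 0.0], [-0.0, -0.0, -1.0]]
ft_force: [1.1, -0.3, 0.5]
grip_width: 0.0001
```

>>> arm_command(rows="1 0 0 20 0 0 0;1 0 0 20 0 0 0;1 0 0 10 0 0 0;1 0 0 0 0 0 0")

```text
time_s: 2.1
position: [0.5094, -0.058, 0.196]
tool_rot: [[0.982, -0.188, -0.005], [-0.188, -0.982, 0.002], [-0.005, -0.001, -1.0]]
ft_force: [-0.2, -0.8, 0.8]
grip_width: -0.0
```

```bash
python3 -c "
from h import *
togo((-75,-40,149))
a=eyes.get_image('scene')[170:270,215:315]; b=eyes.get_image('side')[140:240,240:340]
f=lambda i:cv2.convertScaleAbs(cv2.resize(i[:,:,::-1],None,fx=4,fy=4,interpolation=cv2.INTER_CUBIC),alpha=1.8,beta=20)
cv2.imwrite('pics/crop1.png',np.hstack([f(a),f(b)]))"
```

```text
t 2.1 tip in printer mm [-77.9 -39.6 179. ] F [-0.19 -0.78  0.84] w -0.0
togo tool mm [ 3.1  0.4 30. ] turn [-0.   0.3  0.3]
```

View pics/crop1.png

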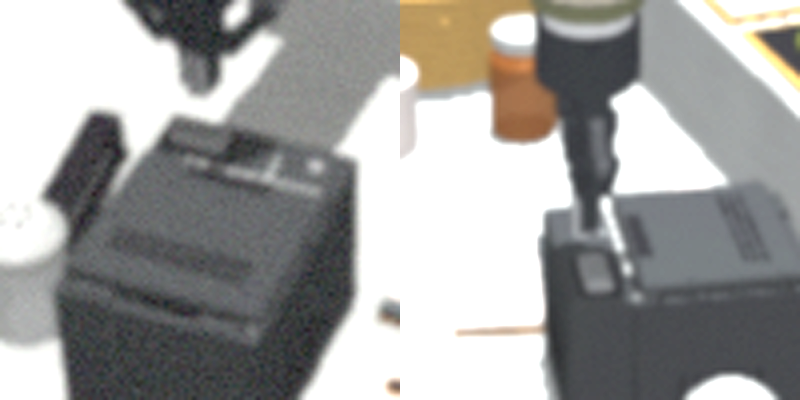

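Scene crop: fingertip at about (198,90), above the key. Side crop: tip at (590,235), directly above the key at (595,272). I'll descend to just above the key, then press gently.

>>> arm_command(rows="1 3 0 12 0 0 0;1 0 0 11 0 0 0;1 0 0 3 0 0 0;1 0 0 0 0 0 0")

```text
time_s: 2.53
position: [0.5132, -0.0594, 0.1725]
tool_rot: [[0.982, -0.191, -0.0], [-0.191, -0.982, 0.0], [-0.0, -0.0, -1.0]]
ft_force: [-0.4, -0.9, -0.1]
grip_width: 0.0002
```

>>> arm_command(rows="1 0 0 2.5 0 0 0;1 0 0 2 0 0 0;1 0 0 1 0 0 0;1 0 0 0 0 0 0")

```text
time_s: 2.87
position: [0.5132, -0.0592, 0.167]
tool_rot: [[0.981, -0.192, 0.0], [-0.192, -0.981, -0.0], [0.0, 0.0, -1.0]]
ft_force: [0.8, 0.4, -0.5]
grip_width: -0.0004
```

```bash
python3 -c "
from h import *
togo((-75,-40,149))"
```

```text
t 2.87 tip in printer mm [-73.8 -40.1 150. ] F [ 0.79  0.4  -0.47] w -0.0004
togo tool mm [-1.2 -0.1  1. ] turn [ 0. -0.  0.]
```

>>> arm_command(rows="1 0 0 2 0 0 0;1 0 0 2 0 0 0;1 0 0 0 0 0 0")

```text
time_s: 3.12
position: [0.5134, -0.0593, 0.1629]
tool_rot: [[0.981, -0.192, 0.001], [-0.192, -0.981, -0.0], [0.001, 0.0, -1.0]]
ft_force: [-0.5, 0.6, 1.9]
grip_width: 0.0
```

>>> arm_command(rows="1 0 0 1.2 0 0 0;1 0 0 0 0 0 0")

```text
time_s: 3.28
position: [0.5134, -0.0593, 0.1617]
tool_rot: [[0.981, -0.192, 0.001], [-0.192, -0.981, -0.0], [0.001, 0.0, -1.0]]
ft_force: [0.2, -1.0, 3.6]
grip_width: -0.0001
```

>>> arm_command(rows="1 0 0 1 0 0 0;1 0 0 0 0 0 0;1 0 0 0 0 0 0")

```text
time_s: 3.53
position: [0.5134, -0.0593, 0.1609]
tool_rot: [[0.981, -0.192, 0.001], [-0.192, -0.981, -0.0], [0.001, 0.0, -1.0]]
ft_force: [0.3, 0.3, 5.5]
grip_width: -0.0001
```

```bash
python3 -c "
from h import *
togo((-75,-40,149))
a=eyes.get_image('scene')[150:270,200:320]; b=eyes.get_image('side')[140:260,240:360]
f=lambda i:cv2.convertScaleAbs(cv2.resize(i[:,:,::-1],(400,400),interpolation=cv2.INTER_CUBIC),alpha=1.8,beta=20)
cv2.imwrite('pics/crop2.png',np.hstack([f(a),f(b)]))"
```

```text
t 3.53 tip in printer mm [-73.6 -40.1 143.9] F [0.29 0.3  5.49] w -0.0001
togo tool mm [-1.4 -0.1 -5.1] turn [ 0. -0.  0.]
```

View pics/crop2.png

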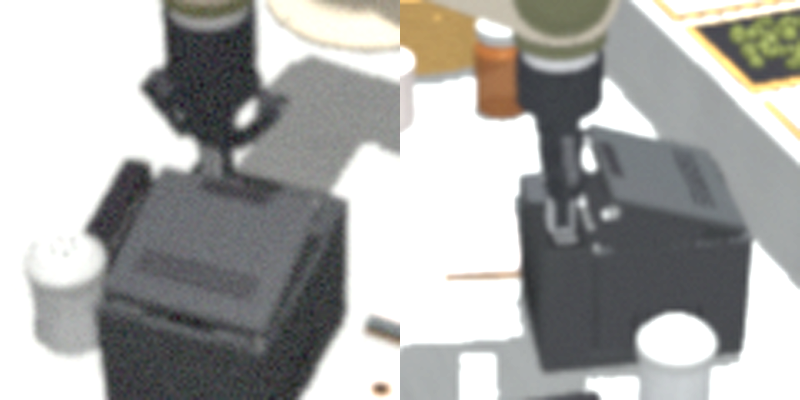

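The cover is springing up (lip in the side crop at about (595,135)) and the key is down under 5.5 N. I'll back off upward and toward the robot, clear of the rising lip.

>>> arm_command(rows="1 -4 0 -10 0 0 0;1 -10 0 -15 0 0 0;1 -15 0 -15 0 0 0;1 -5 -10 -10 0 0 0;1 0 -20 0 0 0 0")

```text
time_s: 4.05
position: [0.4852, -0.0235, 0.2129]
tool_rot: [[0.981, -0.194, 0.003], [-0.194, -0.981, -0.001], [0.003, 0.001, -1.0]]
ft_force: [1.5, -0.2, 0.9]
grip_width: 0.0003
```

>>> arm_command(rows="1 0 -10 0 0 0 0;1 0 0 0 0 0 0;1 0 0 0 0 0 0;1 0 0 0 0 0 0;1 0 0 0 0 0 0")

```text
time_s: 4.47
position: [0.4875, -0.0139, 0.2103]
tool_rot: [[0.981, -0.192, -0.001], [-0.192, -0.981, 0.0], [-0.001, 0.0, -1.0]]
ft_force: [-0.8, -0.1, -1.0]
grip_width: -0.0001
```

```bash
python3 -c "
from h import *
togo((-45,0,195))
a=eyes.get_image('scene')[150:270,200:320]; b=eyes.get_image('side')[140:260,240:360]
L=toW(PR,[(-12,-70,217),(-12,70,217)])
print(proj(eyes.camera_model('scene'),L),proj(eyes.camera_model('side'),L))
f=lambda i:cv2.convertScaleAbs(cv2.resize(i[:,:,::-1],(400,400),interpolation=cv2.INTER_CUBIC),alpha=1.8,beta=20)
cv2.imwrite('pics/crop3.png',np.hstack([f(a),f(b)]))"
```

```text
t 4.47 tip in printer mm [-107.8   -0.5  193.3] F [-0.84 -0.09 -0.99] w -0.0001
togo tool mm [62.8 -0.5 -1.8] turn [0. 0. 0.]
[[244.99042303 193.5627775 ]
 [294.26766662 205.02538384]] [[311.14494481 190.51227577]
 [301.14490957 168.00002528]]
```

View pics/crop3.png

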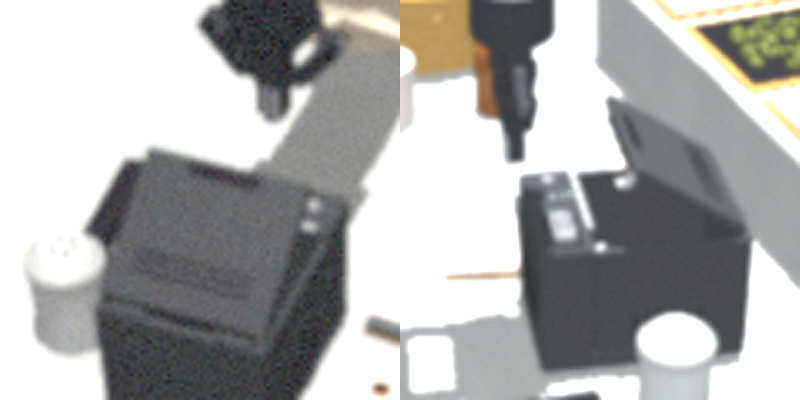

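The cover stands ajar. Its left lip corner is at crop (150,150) against a predicted (150,145), the gripper is clear, and it has been released for over 0.2 s. Now I'll come in behind the lip and follow its arc.

>>> arm_command(rows="1 20 0 0 0 0 0;1 25 0 0 0 0 0;1 18 0 0 0 0 0;1 14 0 0 0 0 0;1 0 0 0 0 0 0")

```text
time_s: 4.98
position: [0.5648, -0.0292, 0.2099]
tool_rot: [[0.981, -0.193, 0.0], [-0.193, -0.981, -0.0], [0.0, 0.0, -1.0]]
ft_force: [0.9, 0.3, -0.2]
grip_width: -0.0001
```

>>> arm_command(rows="1 10 0 -4 0 0 0;1 9 0 -7 0 0 0;1 9 0 -7 0 0 0;1 9 0 -6 0 0 0;1 0 0 0 0 0 0")

```text
time_s: 5.4
position: [0.5999, -0.0358, 0.2357]
tool_rot: [[0.981, -0.192, 0.002], [-0.192, -0.981, -0.001], [0.002, 0.0, -1.0]]
ft_force: [-0.4, -0.8, 0.2]
grip_width: -0.0003
```

```bash
python3 -c "
from h import *
togo((42,0,237))"
```

```text
t 5.4 tip in printer mm [  6.7  -0.4 218.7] F [-0.42 -0.76  0.22] w -0.0003
togo tool mm [ 35.3  -0.4 -18.3] turn [ 0.  -0.1  0. ]
```

```bash
cat >> h.py <<'E'
def snap(n):
    a=eyes.get_image('scene')[130:250,200:320]; b=eyes.get_image('side')[100:220,260:380]
    f=lambda i:cv2.convertScaleAbs(cv2.resize(i[:,:,::-1],(400,400),interpolation=cv2.INTER_CUBIC),alpha=1.8,beta=20)
    cv2.imwrite(n,np.hstack([f(a),f(b)]))
E
python3 -c "
from h import *
snap('pics/crop4.png')"
```

```text
(no output)
```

View pics/crop4.png

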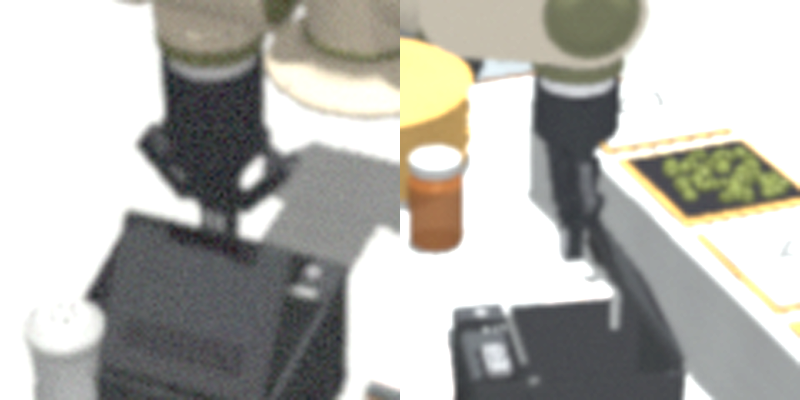

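The finger sits in front of the lip (side crop about (580,235)) and the cover is rising with it, with the gripper body well above. I'll continue along the arc past upright.

>>> arm_command(rows="1 9 0 -5 0 0 0;1 9 0 -5 0 0 0;1 9 0 -4 0 0 0;1 9 0 -4 0 0 0;1 9 0 -2 0 0 0")

```text
time_s: 5.92
position: [0.6432, -0.0439, 0.2544]
tool_rot: [[0.981, -0.192, -0.001], [-0.192, -0.981, 0.0], [-0.001, 0.0, -1.0]]
ft_force: [-0.7, 0.4, -0.1]
grip_width: -0.0002
```

>>> arm_command(rows="1 9 0 -2 0 0 0;1 9 0 -1 0 0 0;1 9 0 0 0 0 0;1 9 0 0 0 0 0;1 9 0 0 0 0 0")

```text
time_s: 6.33
position: [0.6874, -0.0525, 0.2568]
tool_rot: [[0.981, -0.192, -0.002], [-0.192, -0.981, 0.0], [-0.002, -0.0, -1.0]]
ft_force: [-0.4, 0.3, -0.2]
grip_width: 0.0001
```

>>> arm_command(rows="1 6 0 0 0 0 0;1 0 0 0 0 0 0;1 0 0 0 0 0 0;1 0 0 0 0 0 0;1 0 0 0 0 0 0")

```text
time_s: 6.75
position: [0.6932, -0.0536, 0.2578]
tool_rot: [[0.981, -0.192, 0.0], [-0.192, -0.981, -0.0], [0.0, 0.0, -1.0]]
ft_force: [0.2, 0.2, -0.8]
grip_width: 0.0002
```

```bash
python3 -c "
from h import *
togo((102,0,242))
snap('pics/crop5.png')"
```

```text
t 6.75 tip in printer mm [1.017e+02 1.000e-01 2.408e+02] F [ 0.24  0.24 -0.76] w 0.0002
togo tool mm [ 0.3  0.1 -1.2] turn [ 0. -0.  0.]
```

View pics/crop5.png

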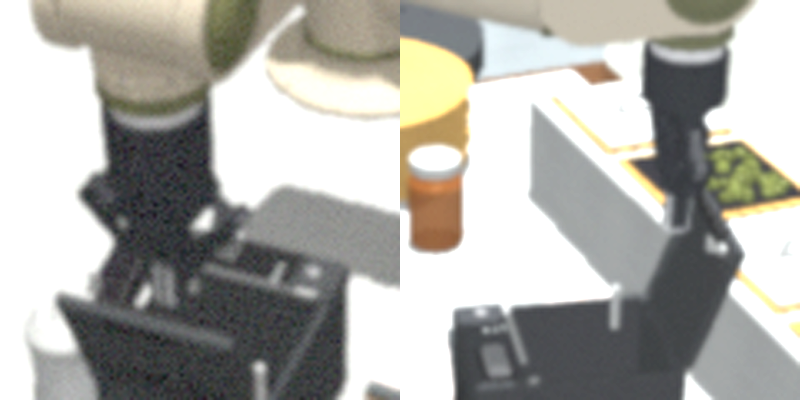

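The cover leans back past upright. I'll withdraw straight back and let it settle.

>>> arm_command(rows="1 -15 0 0 0 0 0;1 -30 0 -5 0 0 0;1 -35 0 -10 0 0 0;1 -35 0 -10 0 0 0;1 -35 0 -10 0 0 0")

```text
time_s: 7.27
position: [0.5445, -0.0245, 0.2929]
tool_rot: [[0.981, -0.192, -0.0], [-0.192, -0.981, 0.0], [-0.0, -0.0, -1.0]]
ft_force: [0.4, -0.5, 0.6]
grip_width: 0.0004
```

>>> arm_command(rows="1 -35 0 -10 0 0 0;1 -30 0 0 0 0 0;1 0 0 0 0 0 0;1 0 0 0 0 0 0;1 0 0 0 0 0 0")

```text
time_s: 7.68
position: [0.483, -0.0126, 0.3029]
tool_rot: [[0.981, -0.192, 0.001], [-0.192, -0.981, -0.0], [0.001, 0.0, -1.0]]
ft_force: [0.2, -0.1, 0.2]
grip_width: -0.0001
```

>>> arm_command(rows="1 0 0 0 0 0 0;1 0 0 0 0 0 0;1 0 0 0 0 0 0;1 0 0 0 0 0 0;1 0 0 0 0 0 0")

```text
time_s: 8.1
position: [0.4829, -0.0125, 0.3024]
tool_rot: [[0.981, -0.192, -0.0], [-0.192, -0.981, 0.0], [-0.0, -0.0, -1.0]]
ft_force: [-0.0, 0.1, 0.1]
grip_width: -0.0
```

>>> arm_command(rows="1 0 0 0 0 0 0;1 0 0 0 0 0 0;1 0 0 0 0 0 0;1 0 0 0 0 0 0;1 0 0 0 0 0 0")

```text
time_s: 8.52
position: [0.4826, -0.0124, 0.3027]
tool_rot: [[0.981, -0.192, 0.0], [-0.192, -0.981, -0.0], [0.0, -0.0, -1.0]]
ft_force: [-0.1, -0.2, 0.3]
grip_width: -0.0001
```

>>> arm_command(rows="1 0 0 0 0 0 0;1 0 0 0 0 0 0;1 0 0 0 0 0 0;1 0 0 0 0 0 0;1 0 0 0 0 0 0")

```text
time_s: 8.93
position: [0.4826, -0.0124, 0.3026]
tool_rot: [[0.981, -0.192, 0.0], [-0.192, -0.981, 0.0], [0.0, -0.0, -1.0]]
ft_force: [-1.3, 0.2, -0.2]
grip_width: 0.0001
```

>>> arm_command(rows="1 0 0 0 0 0 0;1 0 0 0 0 0 0;1 0 0 0 0 0 0;1 0 0 0 0 0 0;1 0 0 0 0 0 0")

```text
time_s: 9.35
position: [0.4826, -0.0124, 0.3026]
tool_rot: [[0.981, -0.192, 0.0], [-0.192, -0.981, 0.0], [0.0, -0.0, -1.0]]
ft_force: [-0.5, -0.2, -0.3]
grip_width: 0.0001
```

```bash
python3 -c "
from h import *
togo((102,0,242))
for th in (1.65,1.75,1.92):
    ph=th+.0616; L=toW(PR,[(88-130*np.cos(ph),y,134+130*np.sin(ph)) for y in(-70,70)])
    print(th,((proj(eyes.camera_model('scene'),L)-[200,130])/.3).round(),((proj(eyes.camera_model('side'),L)-[260,100])/.3+[400,0]).round())
g0=eyes.get_image('side').astype(float)
snap('pics/crop6.png')
print(np.abs(eyes.get_image('side')-g0)[100:220,300:380].mean())
"
```

```text
t 9.35 tip in printer mm [-1.129e+02 -1.000e-01  2.856e+02] F [-0.46 -0.21 -0.29] w 0.0001
togo tool mm [214.9   0.   43.7] turn [-0. -0.  0.]
1.65 [[ 79. 257.]
 [257. 301.]] [[705. 244.]
 [662. 173.]]
1.75 [[ 72. 271.]
 [250. 315.]] [[719. 245.]
 [675. 174.]]
1.92 [[ 60. 296.]
 [239. 341.]] [[742. 250.]
 [696. 179.]]
0.4141666666666667
```

View pics/crop6.png

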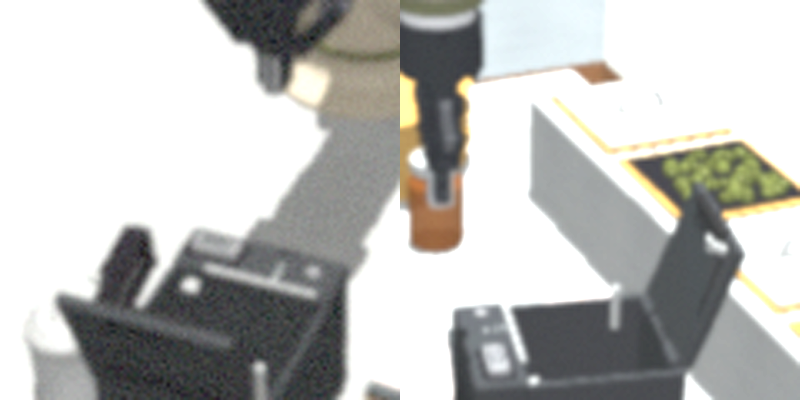

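The lip's left end is at scene crop (60,296) and side crop (742,250). Those match the predictions for 1.92 rad, and the picture isn't changing. The key is up and the gripper is clear, so I'm handing in.

```bash
python3 -c "
from rig import env
print(env.close_job())"
```

```text
the job is handed in; nothing more can be done
None
```

The printer cover now stands fully open by itself, and I handed the job in at about 9.5 s of the 45 s allowed.

- **Release:** I located the printer from the two fixed cameras, with the key at about (0.515, -0.060, 0.149) m. I pressed the key with shut fingers to about 5 mm of travel (5.5 N), and the cover sprang ajar.
- **Letting go:** I then backed off clear of the printer. The picture showed the cover ajar with its lip where predicted.
- **Opening:** I pushed the lip along its arc past upright, and withdrew.

**Last checks:**
- The lip edge matched the position predicted for 1.92 rad in both views, and the side picture did not change between two shots.
- The gripper was clear of the printer, and the wrist force was near zero.
- The key looked up. The feed button was never approached, and I saw nothing around the printer move, though I did not measure the neighbouring objects again.
- The only disagreement was one rear corner in the first fit, about 9 px off because the counter hides it; the fit gave it little weight.

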